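# Put the hole-saw set back in order

### The job

Put the hole-saw set back in order, every saw standing on its teeth at the bottom of the round pocket bored for its size. Three saws were left out on the grey mat, and one of the two in the tray was put back into a pocket that is much too big for it; move that one to its own pocket too. The saw that already stands in the right pocket stays there.

Things in the scene. Friction and masses are not known exactly. Their poses are not given: they have to be found in the camera images.
- saw_16_mid (a point): The smallest of five hole saws: a dark steel cup standing on its bright teeth, closed at the top, 16 mm in diameter and 54 mm tall (50 mm straight body, then a small 4 mm boss in the middle of the top). The point lies on its axis half-way up, 27 mm above its teeth; z runs up the axis. It is round, so its yaw does not matter.
- saw_27_mid (a point): The second smallest of five hole saws: a dark steel cup standing on its bright teeth, closed at the top, 27 mm in diameter and 54 mm tall (50 mm straight body, then a small 4 mm boss in the middle of the top). The point lies on its axis half-way up, 27 mm above its teeth; z runs up the axis. It is round, so its yaw does not matter.
- saw_38_mid (a point): The middle of five hole saws: a dark steel cup standing on its bright teeth, closed at the top, 38 mm in diameter and 54 mm tall (50 mm straight body, then a small 4 mm boss in the middle of the top). The point lies on its axis half-way up, 27 mm above its teeth; z runs up the axis. It is round, so its yaw does not matter.
- saw_49_mid (a point): The second largest of five hole saws: a dark steel cup standing on its bright teeth, closed at the top, 49 mm in diameter and 54 mm tall (50 mm straight body, then a small 4 mm boss in the middle of the top). The point lies on its axis half-way up, 27 mm above its teeth; z runs up the axis. It is round, so its yaw does not matter.
- saw_60_mid (a point): The largest of five hole saws: a dark steel cup standing on its bright teeth, closed at the top, 60 mm in diameter and 54 mm tall (50 mm straight body, then a small 4 mm boss in the middle of the top). The point lies on its axis half-way up, 27 mm above its teeth; z runs up the axis. It is round, so its yaw does not matter.
- pocket_16 (a point): Round pocket for the 16 mm saw: blind hole 24.5 mm wide, 16 mm deep, 3 mm chamfer at its mouth, in the middle of a fixed square plywood block, 79 mm wide. Point: centre of the pocket's floor; z up, x, y along the block's sides; block top 16 mm above it. The 5 blocks and one with two steel arbors (40 mm tall) lie in one low tray, 2 by 3, 80 mm apart, in any order.
- pocket_27 (a point): Round pocket for the 27 mm saw: blind hole 35.5 mm wide, 16 mm deep, 3 mm chamfer at its mouth, in the middle of a fixed square plywood block, 79 mm wide. Point: centre of the pocket's floor; z up, x, y along the block's sides; block top 16 mm above it. The 5 blocks and one with two steel arbors (40 mm tall) lie in one low tray, 2 by 3, 80 mm apart, in any order.
- pocket_38 (a point): Round pocket for the 38 mm saw: blind hole 46.5 mm wide, 16 mm deep, 3 mm chamfer at its mouth, in the middle of a fixed square plywood block, 79 mm wide. Point: centre of the pocket's floor; z up, x, y along the block's sides; block top 16 mm above it. The 5 blocks and one with two steel arbors (40 mm tall) lie in one low tray, 2 by 3, 80 mm apart, in any order.
- pocket_49 (a point): Round pocket for the 49 mm saw: blind hole 57.5 mm wide, 16 mm deep, 3 mm chamfer at its mouth, in the middle of a fixed square plywood block, 79 mm wide. Point: centre of the pocket's floor; z up, x, y along the block's sides; block top 16 mm above it. The 5 blocks and one with two steel arbors (40 mm tall) lie in one low tray, 2 by 3, 80 mm apart, in any order.
- pocket_60 (a point): Round pocket for the 60 mm saw: blind hole 68.5 mm wide, 16 mm deep, 3 mm chamfer at its mouth, in the middle of a fixed square plywood block, 79 mm wide. Point: centre of the pocket's floor; z up, x, y along the block's sides; block top 16 mm above it. The 5 blocks and one with two steel arbors (40 mm tall) lie in one low tray, 2 by 3, 80 mm apart, in any order.

How it is judged (in metres and radians):
At the end, for the whole second after the job is handed in: Each of the five saws is released and at rest, upright (within 0.12 rad) on the floor of its own pocket: axis within 8 mm of the pocket's centre and its middle 22 to 32 mm above the pocket's floor (horizontal distance between saw_16_mid and pocket_16 below 0.008 m and z of saw_16_mid in the frame of pocket_16 between 0.022 and 0.032 m and angle between each of saw_16_mid, saw_27_mid, saw_38_mid, saw_49_mid, saw_60_mid's own z axis and vertical below 0.12 rad and linear speed of each of saw_16, saw_27, saw_38, saw_49, saw_60 below 0.02 m/s and horizontal distance between saw_27_mid and pocket_27 below 0.008 m and z of saw_27_mid in the frame of pocket_27 between 0.022 and 0.032 m and horizontal distance between saw_38_mid and pocket_38 below 0.008 m and z of saw_38_mid in the frame of pocket_38 between 0.022 and 0.032 m and horizontal distance between saw_49_mid and pocket_49 below 0.008 m and z of saw_49_mid in the frame of pocket_49 between 0.022 and 0.032 m and horizontal distance between saw_60_mid and pocket_60 below 0.008 m and z of saw_60_mid in the frame of pocket_60 between 0.022 and 0.032 m); the robot touches nothing.
It fails at once if the saw that already stood in its right pocket (the smallest) is taken out (distance of saw_16_mid from where it was at the start of the episode above 0.02 m).
It also fails if it takes over 88 s, if anything falls off the work surface, if the arm or the gripper's body presses on something with over 40 N, if the wrist force passes 120 N, or if a joint passes its speed limit or range.

### The arm

A 7-joint arm with a two-finger parallel gripper is mounted at the origin on the work surface; the furniture and walls round the work are solid. World frame = base frame: x ahead of the robot, y to its left, z up, the work surface at z = 0. Lengths are in m, angles in degrees, forces in N, time in s.
With the tool pointing down it reaches from about 0.425 to 0.875 m from the base axis. Payload 4.7 kg.
Tool frame: the origin (TCP) lies on the centre line of the jaws, within the pads' length; the fingertips stand 19 mm ahead of it and the grasp point (between the pads) is the TCP; z points along the fingers, y is the line along which they close (so a half turn about z gives the same grasp; the last joint's range is limited). The gripper opens to 87 mm and grips with 3 to 60 N. Pads are 19 mm wide; open, the fingers measure 117 mm over their backs; the gripper's body (75 mm by 190 mm) begins 51 mm behind the grasp point.
Start: joints at [-75.854, 18.392, -4.016, 83.108, 1.295, 78.541, -3.26], TCP at [0.15, 0.632, 0.242] pointing down, gripper open.
Joint ranges: [-163.93, 163.93], [-17.29, 119.83], [-79.2, 71.16], [3.27, 140.29], [-89.18, 269.18], [5.43, 117.66], [-154.24, 154.24]. Speed limits (degrees/s): [147.25, 147.25, 180, 180, 180, 180, 180].

### API

Orientations are given as [roll, pitch, yaw] about the fixed x, y, z axes, in that order (R = Rz(yaw) Ry(pitch) Rx(roll)).
In Python, from cell import env, imaging gives the robot as it stands.
- The arm moves only by the shell command python3 -m crank 'ROWS' [OPENING] [FORCE]. ROWS is JSON, a list of rows, each an object of numbers: "x", "y", "z": the shift along the tool's x, y, z in m; "turn": the turn about the tool's z in rad. In form: [{"x": .., "y": .., "z": .., "turn": ..}, ...]. A call has 1 to 12 rows; each row is the pose to reach, as a shift and turn from the pose commanded when the call began, along the tool's axes at that moment; what a row does not reach only later rows make up. A row lasts 1/8 s, in which the tool goes at most 62.5 mm and 10.7 degrees, less where a joint would pass 70% of its speed; a pose out of reach is approached as far as the arm can. A call with a gripper value outside its range is refused whole. OPENING is the finger opening in m, from 0 to 0.087, set as the call begins (- or left out, the last holds). The fingers move at their own pace and stop on an object; FORCE is the grip in N (left out, the last holds). Time passes only in rows, so rows that repeat a pose let the fingers close. It gives the time, the measured TCP pose, the force, the opening and the grip force at its end, in the units of the state.
- env.get_obs(): the state, without advancing time (a new reading comes with each control period).
- imaging.read_camera(name): name is "scene" or "top" or "wrist"; returns the picture (384x512x3 uint8, red, green, blue); there is no depth.
- imaging.get_calibration(name): a dict with "camera_matrix" (3x3 intrinsics, pixels), "position" and "attitude" of the camera in the world. Camera axes: x right, y up, looking along -z (the intrinsics and any distortion apply to the point x, -y, -z); pixel columns grow to the right and rows downward; lengths in m; the calibration is good to about 2 mm. A picture is of the moment at which its call begins: read the wrist's pose just before it. get_calibration takes no time and is no camera call; for the wrist camera it gives the pose at the moment of the call.
- env.sign_off(): hands the job in; it is judged then, once.
The state is a dict: "time_s": time; "qpos": joint angles; "joint_velocities": joint speeds; "effort": joint torques, N m; "tool_pos": TCP position; "tool_rot": TCP orientation; "force": force on the tool from outside, world axes, zero at the start; "wrist_torque": the same for the moment, N m; "grip_width": finger opening in m; "grasp_force": force on a finger pad.
Only numpy, scipy, OpenCV 4.12 (cv2) and the standard library are available. Lean on these libraries where they do the work, as an engineer would, in place of code of your own. Each camera call takes 0.05 s, during which the arm holds its last target. There are 200 camera calls.

## Working session

There is one attempt and no reset: what is moved stays moved. The work goes in short steps, Python scripts to look and compute and a shell command to move; the robot and the scene stay as the last step left them, time stands still between calls to the robot, and variables do not carry over. Pictures are saved under pics/ and viewed, at most 14 in all, crops included, and the job is handed in when it is done.

```bash
ls; mkdir -p pics; python3 - <<'E'
from cell import env, imaging
import cv2
print(env.get_obs())
for n in ("scene","top","wrist"):
    print(n,imaging.get_calibration(n))
    im=imaging.read_camera(n); cv2.imwrite(f"pics/{n}0.png",im[:,:,::-1])
E
```

```text
pics
{'time_s': 0.0, 'qpos': array([-75.85297661,  18.43888933,  -4.01513086,  83.17513955,
         1.29530374,  78.54150269,  -3.25929064]), 'joint_velocities': array([-0.00763007, -0.09309394, -0.112731  , -0.01930913, -0.01070558,
       -0.03939236,  0.10815701]), 'effort': array([-1.41976589e-04, -4.91280019e+01, -4.04051598e-01, -3.12529886e+01,
       -6.39930367e-02,  4.35029995e-02,  1.57211844e-04]), 'tool_pos': array([0.14989778, 0.63194094, 0.24046129]), 'tool_rot': array([-1.79889729e+02,  6.24124151e-03,  1.66663127e+02]), 'force': array([-0.86349209, -0.10177081,  0.8644552 ]), 'wrist_torque': array([ 0.01893001, -0.00627442, -0.0106713 ]), 'grasp_force': 0.0, 'grip_width': 0.0870599999316314}
scene {'camera_matrix': array([[414.12449509,   0.        , 257.50811919],
       [  0.        , 414.12449509, 193.72957117],
       [  0.        ,   0.        ,   1.        ]]), 'position': array([0.7583988 , 0.60450551, 0.85853861]), 'attitude': array([ 4.01768195e+01, -9.10811378e-03,  1.55992339e+02])}
top {'camera_matrix': array([[460.80368647,   0.        , 252.98830951],
       [  0.        , 460.80368647, 192.08807443],
       [  0.        ,   0.        ,   1.        ]]), 'position': array([ 0.34360423, -0.00458794,  1.02519676]), 'attitude': array([  8.87890326,  -0.76365102, -90.81408179])}
wrist {'camera_matrix': array([[316.35629559,   0.        , 259.74065628],
       [  0.        , 316.35629559, 195.42489575],
       [  0.        ,   0.        ,   1.        ]]), 'position': array([0.07437066, 0.64923973, 0.38326328]), 'attitude': array([-1.63914745e+01,  7.35365950e-02,  7.66561498e+01])}
```

View pics/scene0.png

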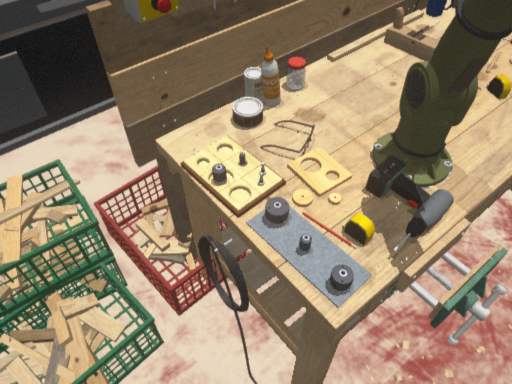

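View pics/top0.png

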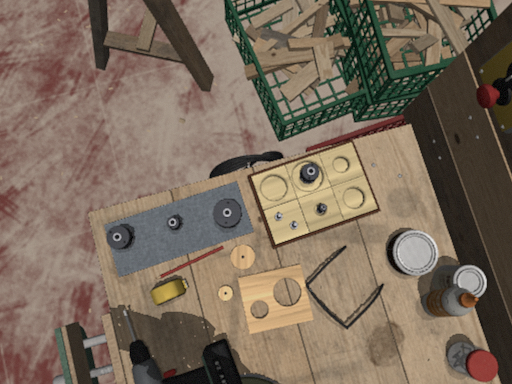

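The top view shows the mat at the left, with saws near (119,237), (174,222) and (228,213). The tray is at the right, with a mid-size saw at (310,173), the smallest at (321,208) and the arbors at (279,216) and (294,225). I'll enlarge both views.

```bash
cat > h.py <<'E'
from cell import env, imaging
import cv2, numpy as np
from scipy.spatial.transform import Rotation as Ro
def ray(cal,u,v):
    K=cal["camera_matrix"]; R=Ro.from_euler("xyz",cal["attitude"],degrees=True).as_matrix()
    d=np.array([(u-K[0,2])/K[0,0],-(v-K[1,2])/K[1,1],-1.0]); return np.array(cal["position"]),R@d
def onz(cal,u,v,z):
    p,d=ray(cal,u,v); return p+d*(z-p[2])/d[2]
def tri(obs):
    A=np.zeros((3,3));b=np.zeros(3)
    for c,u,v in obs:
        p,d=ray(c,u,v); d=d/np.linalg.norm(d); M=np.eye(3)-np.outer(d,d); A+=M;b+=M@p
    x=np.linalg.solve(A,b)
    res=[np.linalg.norm(np.cross(x-ray(c,u,v)[0],ray(c,u,v)[1]/np.linalg.norm(ray(c,u,v)[1]))) for c,u,v in obs]
    return x,max(res)
def proj(cal,P):
    K=cal["camera_matrix"]; R=Ro.from_euler("xyz",cal["attitude"],degrees=True).as_matrix()
    q=R.T@(np.array(P)-cal["position"]); return K[0,0]*q[0]/-q[2]+K[0,2], K[1,1]*-q[1]/-q[2]+K[1,2]
E
python3 - <<'E'
import cv2
a=cv2.imread("pics/top0.png")[130:260,95:395]; cv2.imwrite("pics/top0c.png",cv2.resize(a,None,fx=2.6,fy=2.6,interpolation=3))
a=cv2.imread("pics/scene0.png")[130:305,170:380]; cv2.imwrite("pics/scene0c.png",cv2.resize(a,None,fx=3.4,fy=3.4,interpolation=3))
E
```

```text
(no output)
```

View pics/top0c.png

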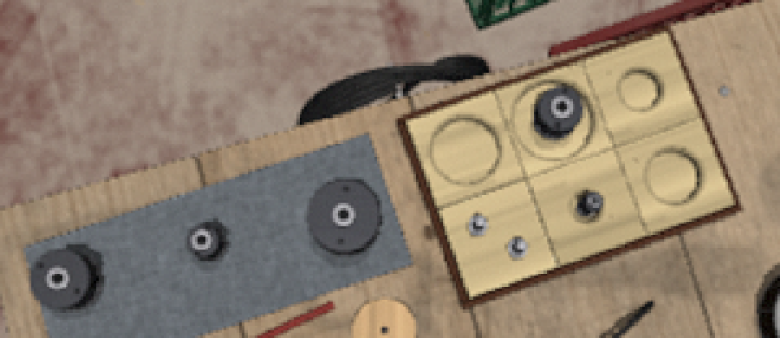

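View pics/scene0c.png

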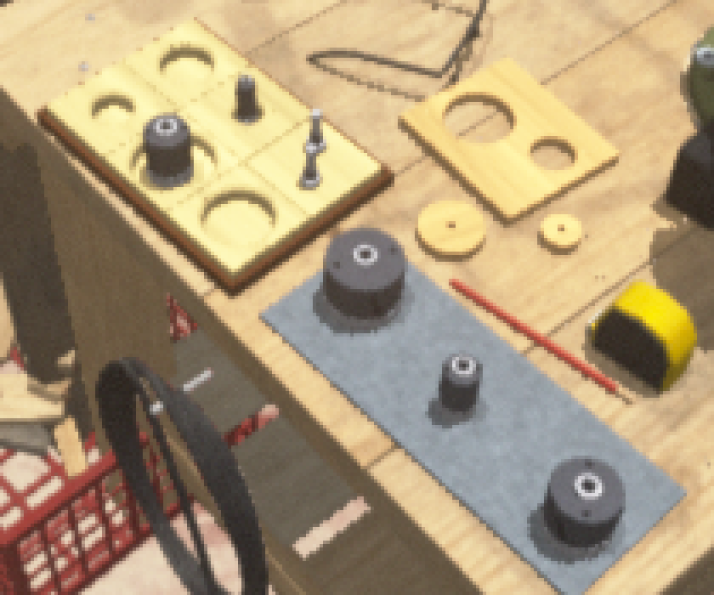

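The sizes match as follows. On the mat, left to right, are saws 49, 27 and 60. In the tray, the 38 saw stands off-centre in pocket_60, in the top-middle block. pocket_49 is top-left, pocket_27 top-right, pocket_38 bottom-right, and the 16 saw is bottom-middle. Next I'll triangulate the boss tops and pocket rims.

```bash
python3 - <<'E'
from h import *
T=imaging.get_calibration("top");S=imaging.get_calibration("scene")
t=lambda x,y:(95+(x+.5)/2.6-.5,130+(y+.5)/2.6-.5); s=lambda x,y:(170+(x+.5)/3.4-.5,130+(y+.5)/3.4-.5)
pts={"s49":((57,278),(588,486)),"s27":((201,240),(463,366)),"s60":((343,215),(365,254)),"s38":((562,107),(166,126)),
"s16top":((597,203),(246,81)),
"p49":((465,150),(238,213)),"p27":((640,90),(113,108)),"p38":((672,177),(187,63)),
"cornTL":((402,118),(234,287)),"cornBR":((738,207),(198,20)),"cornTR":((668,32),(41,115)),"cornBL":((468,303),(391,175))}
for k,(a,b) in pts.items():
    x,r=tri([(T,*t(*a)),(S,*s(*b))]); zz=.058 if k[0]=="s" else .02
    print(k,x.round(4),round(r*1e3,1),"R",np.hypot(*x[:2]).round(3),"top@z",onz(T,*t(*a),zz)[:2].round(4),"scene@z",onz(S,*s(*b),zz)[:2].round(4))
E
```

```text
s49 [0.4042 0.2668 0.0552] 0.0 R 0.484 top@z [0.404 0.266] scene@z [0.4054 0.268 ]
s27 [0.4333 0.1518 0.0546] 0.1 R 0.459 top@z [0.4331 0.1512] scene@z [0.4346 0.1538]
s60 [0.4522 0.0366 0.0557] 0.1 R 0.454 top@z [0.4519 0.0366] scene@z [0.4532 0.0382]
s38 [ 0.5396 -0.1446  0.0552] 0.1 R 0.559 top@z [ 0.5391 -0.1443] scene@z [ 0.5402 -0.1419]
s16top [ 0.46   -0.1716  0.049 ] 0.1 R 0.491 top@z [ 0.4591 -0.1702] scene@z [ 0.4632 -0.163 ]
p49 [ 0.511  -0.0662  0.0195] 0.5 R 0.515 top@z [ 0.5104 -0.0658] scene@z [ 0.5115 -0.0661]
p27 [ 0.5619 -0.2184  0.0162] 0.2 R 0.603 top@z [ 0.5609 -0.2175] scene@z [ 0.563  -0.2149]
p38 [ 0.4859 -0.2423  0.0177] 0.6 R 0.543 top@z [ 0.485  -0.2414] scene@z [ 0.487  -0.2404]
cornTL [ 0.5399 -0.0117  0.0057] 2.0 R 0.54 top@z [ 0.5388 -0.0126] scene@z [ 5.42e-01 -1.00e-04]
cornBR [ 0.4575 -0.2971  0.0128] 2.3 R 0.546 top@z [ 0.4587 -0.2963] scene@z [ 0.4584 -0.2877]
cornTR [ 0.617  -0.2484  0.0026] 0.5 R 0.665 top@z [ 0.6119 -0.244 ] scene@z [ 0.6203 -0.2315]
cornBL [ 0.3799 -0.0654  0.006 ] 2.0 R 0.385 top@z [ 0.381  -0.0656] scene@z [ 0.3845 -0.0532]
```

The tray points check out: p49 to p27 is 160 mm and p27 to p38 is 80 mm, with heights near 18 mm. That puts pocket_60 at the midpoint, about (0.536,-0.142). First I'll go above the 38 saw, by way of a point outside the minimum reach.

```bash
cat >> h.py <<'E'
def go(x,y,z,ydir=None):
    o=env.get_obs(); p=np.array(o["tool_pos"]); R=Ro.from_euler("xyz",o["tool_rot"],degrees=True).as_matrix()
    yaw=o["tool_rot"][2]; cz=np.deg2rad(yaw); Rn=Ro.from_euler("xyz",[180,0,yaw],degrees=True).as_matrix()
    s=Rn.T@(np.array([x,y,z])-p); t=0
    if ydir is not None: t=-((ydir+90-yaw+90)%180-90)
    print("shift",s.round(4),"turn",np.deg2rad(t).round(3),"t",o["time_s"],"tilt",(o["tool_rot"][:2]),"q7",o["qpos"][6].round(1))
E
python3 -c "
from h import *
go(.38,.42,.2); go(.54,-.144,.16,108.5)"
```

```text
shift [-0.2728 -0.1533  0.0407] turn 0.0 t 0.15 tilt [-1.79914702e+02  5.07936382e-03] q7 -3.3
shift [-0.5586 -0.6651  0.0807] turn -0.556 t 0.15 tilt [-1.79914702e+02  5.07936382e-03] q7 -3.3
```

```bash
python3 -m crank '[{"x":-0.04,"y":-0.022,"z":0.006},{"x":-0.09,"y":-0.05,"z":0.013},{"x":-0.14,"y":-0.08,"z":0.02},{"x":-0.19,"y":-0.107,"z":0.027},{"x":-0.24,"y":-0.14,"z":0.035,"turn":-0.1},{"x":-0.29,"y":-0.18,"z":0.04,"turn":-0.2},{"x":-0.32,"y":-0.23,"z":0.045,"turn":-0.3},{"x":-0.35,"y":-0.28,"z":0.05,"turn":-0.4},{"x":-0.375,"y":-0.33,"z":0.055,"turn":-0.5},{"x":-0.4,"y":-0.38,"z":0.06,"turn":-0.556},{"x":-0.43,"y":-0.43,"z":0.06,"turn":-0.556},{"x":-0.46,"y":-0.48,"z":0.06,"turn":-0.556}]' 0.087 25
python3 -c "
from h import *
go(.525,-.16,.18,108.5)"
```

```text
shift [-0.5477 -0.6842  0.0607] turn -0.556 t 0.15 tilt [-1.79914702e+02  5.07936382e-03] q7 -3.3invalid input
```

```bash
python3 -m crank '[{"x":-0.04,"y":-0.022,"z":0.006,"turn":0},{"x":-0.09,"y":-0.05,"z":0.013,"turn":0},{"x":-0.14,"y":-0.08,"z":0.02,"turn":0},{"x":-0.19,"y":-0.107,"z":0.027,"turn":0},{"x":-0.24,"y":-0.14,"z":0.035,"turn":-0.1},{"x":-0.29,"y":-0.18,"z":0.04,"turn":-0.2},{"x":-0.32,"y":-0.23,"z":0.045,"turn":-0.3},{"x":-0.35,"y":-0.28,"z":0.05,"turn":-0.4},{"x":-0.375,"y":-0.33,"z":0.055,"turn":-0.5},{"x":-0.4,"y":-0.38,"z":0.06,"turn":-0.556},{"x":-0.43,"y":-0.43,"z":0.06,"turn":-0.556},{"x":-0.46,"y":-0.48,"z":0.06,"turn":-0.556}]' 0.087 25
python3 -c "
from h import *
go(.525,-.16,.18,108.5)"
```

```text
time_s: 1.65
tool_pos: [0.487, 0.0576, 0.1815]
tool_rot: [180.0, 0.0, -161.5]
force: [1.1, 0.3, 0.0]
grip_width: 0.0866
grasp_force: 0.0
shift [ 0.0331 -0.2184  0.0015] turn 0.001 t 1.65 tilt [1.79980394e+02 2.67568008e-02] q7 99.1
```

```bash
python3 -m crank '[{"x":0.006,"y":-0.045,"z":0,"turn":0},{"x":0.013,"y":-0.09,"z":0,"turn":0},{"x":0.02,"y":-0.135,"z":0,"turn":0},{"x":0.027,"y":-0.18,"z":0,"turn":0},{"x":0.033,"y":-0.218,"z":0,"turn":0},{"x":0.033,"y":-0.218,"z":0,"turn":0},{"x":0.033,"y":-0.218,"z":0,"turn":0}]'
python3 - <<'E'
from h import *
import json
c=imaging.get_calibration("wrist"); im=imaging.read_camera("wrist"); cv2.imwrite("pics/w1.png",cv2.resize(im[:,:,::-1],(768,576),interpolation=3))
print(c, env.get_obs()["qpos"][6])
json.dump({k:np.array(v).tolist() for k,v in c.items()},open("w1.json","w"))
E
```

```text
time_s: 2.52
tool_pos: [0.5246, -0.1569, 0.1812]
tool_rot: [179.9, -0.0, -161.5]
force: [-0.4, 0.1, -0.4]
grip_width: 0.087
grasp_force: 0.0
{'camera_matrix': array([[316.35629559,   0.        , 259.74065628],
       [  0.        , 316.35629559, 195.42489575],
       [  0.        ,   0.        ,   1.        ]]), 'position': array([ 0.45108923, -0.18244949,  0.32390793]), 'attitude': array([-1.63702338e+01, -6.24214327e-02,  1.08538459e+02])} 127.32551583839614
```

View pics/w1.png

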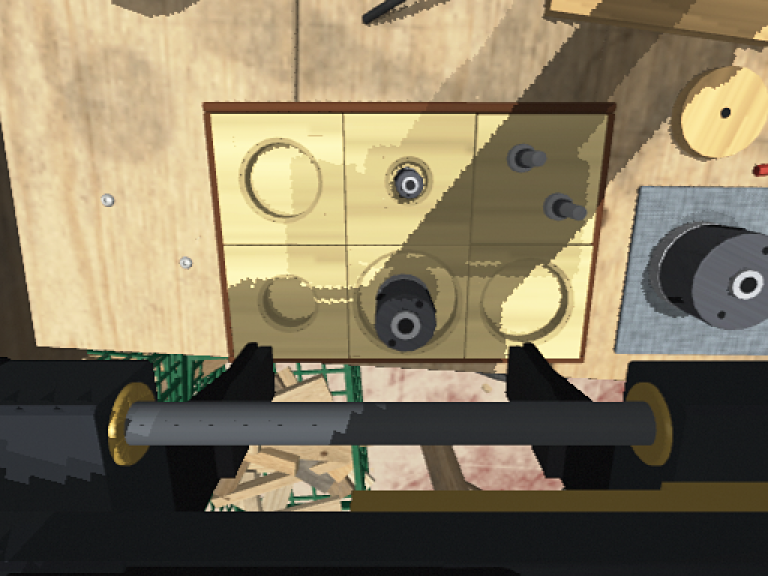

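The wrist view clearly shows the tray: the 38 boss at (405,326), pocket_38 at (282,180), pocket_27 at (289,303), pocket_60 at (407,299), pocket_49 at (525,300) and the 16 boss at (409,184). The shading is only shadow.

```bash
python3 - <<'E'
from h import *
import json
W=json.load(open("w1.json")); T=imaging.get_calibration("top")
w=lambda x,y:((x+.5)/1.5-.5,(y+.5)/1.5-.5)
t=lambda x,y:(95+(x+.5)/2.6-.5,130+(y+.5)/2.6-.5)
for k,a in {"p38":(282,180),"p27":(289,303),"p60":(407,299),"p49":(525,300),"p16":(407,181)}.items(): print(k,onz(W,*w(*a),.018).round(4))
for k,a in {"s38":(405,326),"s16":(409,184)}.items(): print(k,onz(W,*w(*a),.056).round(4))
print("tri s38",tri([(W,*w(405,326)),(T,*t(562,107))]))
for k,a,b in (("p38",(282,180),(672,177)),("p49",(525,300),(465,150))): print("tri",k,tri([(W,*w(*a)),(T,*t(*b))]))
go(.5385,-.144,.043,108.5)
E
```

```text
Traceback (most recent call last):
  File "h.py", line 8, in onz
    p,d=ray(cal,u,v); return p+d*(z-p[2])/d[2]
        ~~~^^^^^^^^^
  File "h.py", line 6, in ray
    d=np.array([(u-K[0,2])/K[0,0],-(v-K[1,2])/K[1,1],-1.0]); return np.array(cal["position"]),R@d
                   ~^^^^^
TypeError: list indices must be integers or slices, not tuple
```

```bash
sed -i 's/K=cal\["camera_matrix"\]/K=np.array(cal["camera_matrix"])/' h.py; python3 - <<'E'
from h import *
import json
W=json.load(open("w1.json")); T=imaging.get_calibration("top")
w=lambda x,y:((x+.5)/1.5-.5,(y+.5)/1.5-.5)
t=lambda x,y:(95+(x+.5)/2.6-.5,130+(y+.5)/2.6-.5)
for k,a in {"p38":(282,180),"p27":(289,303),"p60":(407,299),"p49":(525,300),"p16":(407,181)}.items(): print(k,onz(W,*w(*a),.018).round(4))
for k,a in {"s38":(405,326),"s16":(409,184)}.items(): print(k,onz(W,*w(*a),.056).round(4))
print("tri s38",tri([(W,*w(405,326)),(T,*t(562,107))]))
for k,a,b in (("p38",(282,180),(672,177)),("p49",(525,300),(465,150))): print("tri",k,tri([(W,*w(*a)),(T,*t(*b))]))
go(.5385,-.144,.043,108.5)
E
```

```text
p38 [ 0.4874 -0.2413  0.018 ]
p27 [ 0.5642 -0.216   0.018 ]
p60 [ 0.5363 -0.1414  0.018 ]
p49 [ 0.5116 -0.0656  0.018 ]
p16 [ 0.463  -0.1667  0.018 ]
s38 [ 0.5421 -0.142   0.056 ]
s16 [ 0.4627 -0.1671  0.056 ]
tri s38 (array([ 0.53797062, -0.14337337,  0.0663608 ]), np.float64(0.0006120824361947831))
tri p38 (array([ 0.48746091, -0.24346654,  0.00938996]), np.float64(0.0010298384075610977))
tri p49 (array([ 0.51102634, -0.06594343,  0.01889013]), np.float64(0.00041312552254273724))
shift [-0.017   0.0073  0.1382] turn 0.002 t 2.575 tilt [ 1.79932175e+02 -1.10496698e-02] q7 127.3
```

The three views agree to about 2 mm. I'll grasp the 38 saw at TCP z=0.045, which keeps the fingertips about 8 mm above the block.

```bash
python3 -m crank '[{"x":-0.0186,"y":0.0073,"z":0.03,"turn":0},{"x":-0.0186,"y":0.0073,"z":0.07,"turn":0},{"x":-0.0186,"y":0.0073,"z":0.11,"turn":0},{"x":-0.0186,"y":0.0073,"z":0.136,"turn":0},{"x":-0.0186,"y":0.0073,"z":0.136,"turn":0},{"x":-0.0186,"y":0.0073,"z":0.136,"turn":0}]' 0.087 25
python3 -m crank '[{"x":0,"y":0,"z":0,"turn":0},{"x":0,"y":0,"z":0,"turn":0},{"x":0,"y":0,"z":0,"turn":0},{"x":0,"y":0,"z":0,"turn":0},{"x":0,"y":0,"z":0,"turn":0}]' 0.01 25
```

```text
time_s: 3.32
tool_pos: [0.5409, -0.1443, 0.0466]
tool_rot: [-180.0, 0.1, -161.4]
force: [0.6, -0.3, -0.1]
grip_width: 0.087
grasp_force: 0.0
time_s: 3.95
tool_pos: [0.5401, -0.1451, 0.0456]
tool_rot: [180.0, 0.0, -161.5]
force: [-0.0, 0.3, -0.1]
grip_width: 0.0452
grasp_force: 0.0
```

```bash
python3 -m crank '[{"x":0,"y":0,"z":0,"turn":0},{"x":0,"y":0,"z":0,"turn":0},{"x":0,"y":0,"z":0,"turn":0},{"x":0,"y":0,"z":0,"turn":0}]' 0.01 25
python3 -c "
from h import *
go(.4867,-.2415,.11,108.5)"
```

```text
time_s: 4.45
tool_pos: [0.5401, -0.1448, 0.0455]
tool_rot: [180.0, 0.0, -161.5]
force: [-1.2, 2.2, 1.7]
grip_width: 0.0374
grasp_force: 25.0
shift [ 0.0813 -0.0747 -0.0645] turn 0.0 t 4.45 tilt [1.79980434e+02 2.52263293e-03] q7 131.4
```

```bash
python3 -m crank '[{"x":0,"y":0,"z":-0.025,"turn":0},{"x":0,"y":0,"z":-0.06,"turn":0},{"x":0.02,"y":-0.018,"z":-0.065,"turn":0},{"x":0.05,"y":-0.046,"z":-0.065,"turn":0},{"x":0.0813,"y":-0.0747,"z":-0.065,"turn":0},{"x":0.0813,"y":-0.0747,"z":-0.065,"turn":0},{"x":0.0813,"y":-0.0747,"z":-0.065,"turn":0},{"x":0.0813,"y":-0.0747,"z":-0.04,"turn":0},{"x":0.0813,"y":-0.0747,"z":-0.04,"turn":0}]'
python3 - <<'E'
from h import *
import json
go(.4867,-.2415,.046,108.5)
c=imaging.get_calibration("wrist"); im=imaging.read_camera("wrist"); cv2.imwrite("pics/w2.png",cv2.resize(im[:,:,::-1],(768,576),interpolation=3))
json.dump({k:np.array(v).tolist() for k,v in c.items()},open("w2.json","w"))
E
```

```text
time_s: 5.58
tool_pos: [0.486, -0.2397, 0.0838]
tool_rot: [179.9, -0.2, -161.4]
force: [-0.6, 0.8, -1.3]
grip_width: 0.0371
grasp_force: 25.0
shift [-0.0001 -0.0019  0.0378] turn 0.003 t 5.575 tilt [179.85659452  -0.18919414] q7 141.2
```

View pics/w2.png

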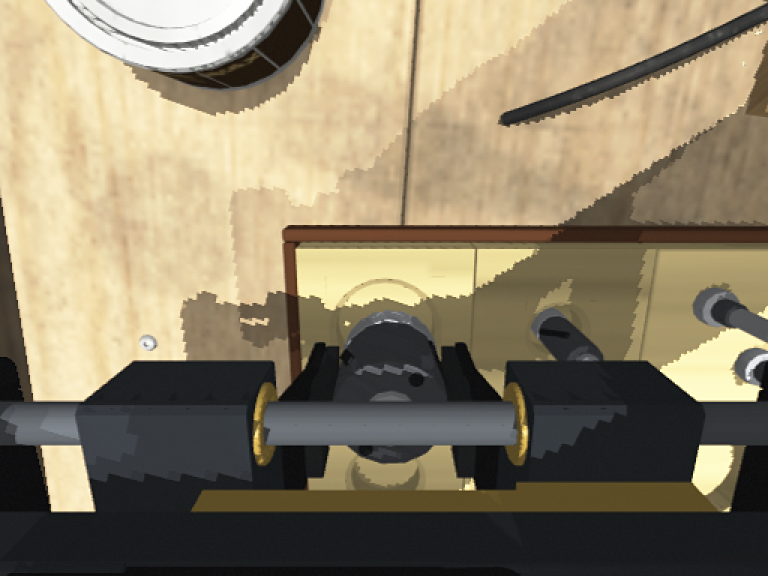

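The saw is held upright. Its teeth are centred near column 388 and the pocket rim near 386, so the aim is good; I'll lower it.

```bash
python3 -m crank '[{"x":0,"y":-0.0015,"z":0.012,"turn":0},{"x":0,"y":-0.0015,"z":0.022,"turn":0},{"x":0,"y":-0.0015,"z":0.03,"turn":0},{"x":0,"y":-0.0015,"z":0.036,"turn":0},{"x":0,"y":-0.0015,"z":0.038,"turn":0},{"x":0,"y":-0.0015,"z":0.038,"turn":0}]'
```

```text
time_s: 6.38
tool_pos: [0.4872, -0.2432, 0.0475]
tool_rot: [-180.0, 0.0, -161.5]
force: [0.1, 0.2, -2.1]
grip_width: 0.0373
grasp_force: 25.0
```

```bash
python3 -m crank '[{"x":0,"y":0,"z":0.0015,"turn":0},{"x":0,"y":0,"z":0.0015,"turn":0}]'
python3 -m crank '[{"x":0,"y":0,"z":0.0015,"turn":0},{"x":0,"y":0,"z":0.0015,"turn":0},{"x":0,"y":0,"z":0.0015,"turn":0},{"x":0,"y":0,"z":-0.02,"turn":0},{"x":0,"y":0,"z":-0.06,"turn":0},{"x":0,"y":0,"z":-0.1,"turn":0},{"x":0,"y":0,"z":-0.12,"turn":0}]' 0.087
python3 -c "
from h import *
go(.4525,.037,.16,90)"
```

```text
time_s: 6.62
tool_pos: [0.4873, -0.2431, 0.0462]
tool_rot: [-180.0, 0.0, -161.5]
force: [0.5, 0.3, -1.5]
grip_width: 0.0377
grasp_force: 25.0
time_s: 7.5
tool_pos: [0.4882, -0.2437, 0.1686]
tool_rot: [-179.9, 0.2, -161.5]
force: [0.1, -0.4, -0.2]
grip_width: 0.0863
grasp_force: 0.0
shift [-0.0552  0.2776  0.0086] turn 0.323 t 7.5 tilt [-179.89754623    0.18440299] q7 138.0
```

```bash
python3 -c "
from h import *
go(.438,.040,.18,76)"
```

```text
shift [-0.0424  0.285  -0.0114] turn 0.567 t 7.5 tilt [-179.89754623    0.18440299] q7 138.0
```

```bash
python3 -m crank '[{"x":-0.004,"y":0.03,"z":-0.011,"turn":0.1},{"x":-0.011,"y":0.075,"z":-0.011,"turn":0.2},{"x":-0.018,"y":0.12,"z":-0.011,"turn":0.3},{"x":-0.025,"y":0.165,"z":-0.011,"turn":0.4},{"x":-0.032,"y":0.21,"z":-0.011,"turn":0.5},{"x":-0.038,"y":0.255,"z":-0.011,"turn":0.567},{"x":-0.0424,"y":0.285,"z":-0.011,"turn":0.567},{"x":-0.0424,"y":0.285,"z":-0.011,"turn":0.567},{"x":-0.0424,"y":0.285,"z":-0.011,"turn":0.567}]' 0.087
python3 - <<'E'
from h import *
import json
c=imaging.get_calibration("wrist"); im=imaging.read_camera("wrist"); cv2.imwrite("pics/w3.png",cv2.resize(im[:,:,::-1],(768,576),interpolation=3))
json.dump({k:np.array(v).tolist() for k,v in c.items()},open("w3.json","w"))
go(.4525,.037,.043)
E
```

```text
time_s: 8.62
tool_pos: [0.4371, 0.0397, 0.1772]
tool_rot: [-180.0, 0.0, 166.0]
force: [0.6, -0.2, -0.5]
grip_width: 0.0872
grasp_force: 0.0
shift [-0.0155  0.0014  0.1342] turn 0.0 t 8.675 tilt [-1.79996760e+02  1.98913603e-02] q7 65.1
```

View pics/w3.png

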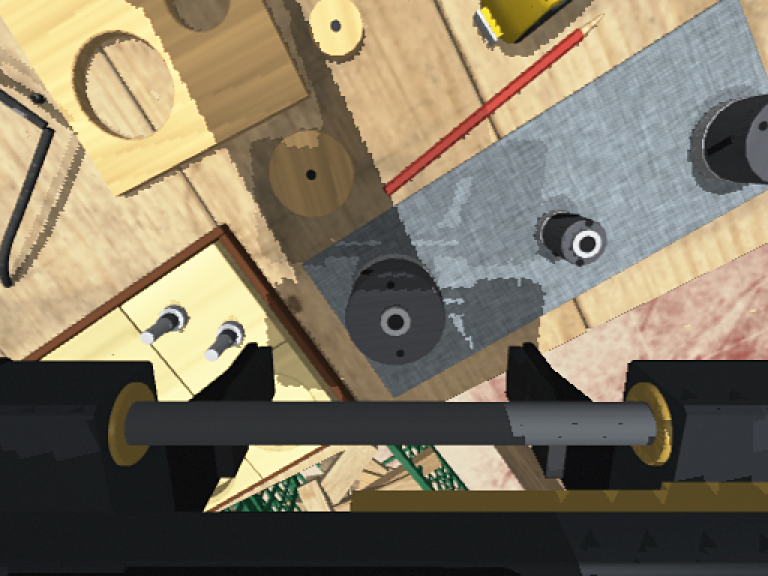

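Boss 60 is at (395,321), nearly centred between the fingers. Boss 27 is at (587,244).

```bash
python3 - <<'E'
from h import *
import json
W=json.load(open("w3.json")); T=imaging.get_calibration("top")
w=lambda x,y:((x+.5)/1.5-.5,(y+.5)/1.5-.5); t=lambda x,y:(95+(x+.5)/2.6-.5,130+(y+.5)/2.6-.5)
for k,a,b in (("s60",(395,321),(343,215)),("s27",(587,244),(201,240))): print(k,onz(W,*w(*a),.055).round(4),tri([(W,*w(*a)),(T,*t(*b))]))
go(.4535,.0375,.044)
E
```

```text
s60 [0.4547 0.0376 0.055 ] (array([0.45189858, 0.03729715, 0.06167137]), np.float64(0.0009550807311595852))
s27 [0.4362 0.1538 0.055 ] (array([0.43237982, 0.14943718, 0.067738  ]), np.float64(0.0003111327697506575))
shift [-0.0163  0.0021  0.1332] turn 0.0 t 8.675 tilt [-1.79996760e+02  1.98913603e-02] q7 65.1
```

```bash
python3 -m crank '[{"x":-0.0163,"y":0.002,"z":0.03,"turn":0},{"x":-0.0163,"y":0.002,"z":0.07,"turn":0},{"x":-0.0163,"y":0.002,"z":0.11,"turn":0},{"x":-0.0163,"y":0.002,"z":0.133,"turn":0},{"x":-0.0163,"y":0.002,"z":0.133,"turn":0},{"x":-0.0163,"y":0.002,"z":0.133,"turn":0}]' 0.087 30
python3 -m crank '[{"x":-0.0163,"y":0,"z":0,"turn":0}]' 0.087 30 >/dev/null; python3 -c "
from h import *
go(.4535,.0375,.044)"
```

```text
time_s: 9.43
tool_pos: [0.4542, 0.038, 0.045]
tool_rot: [180.0, 0.1, 166.0]
force: [0.4, 1.1, 0.8]
grip_width: 0.0871
grasp_force: 0.0
shift [ 0.0167 -0.0014  0.0013] turn 0.0 t 9.55 tilt [1.79895814e+02 9.05022210e-02] q7 72.5
```

That second call was a slip: it moved 16 mm further along x, with nothing touched. I'll move back and close.

```bash
python3 -m crank '[{"x":0.0165,"y":-0.001,"z":0,"turn":0},{"x":0.0165,"y":-0.001,"z":0.0005,"turn":0},{"x":0.0165,"y":-0.001,"z":0.0005,"turn":0}]' 0.087 30
python3 -m crank '[{"x":0,"y":0,"z":0,"turn":0},{"x":0,"y":0,"z":0,"turn":0},{"x":0,"y":0,"z":0,"turn":0},{"x":0,"y":0,"z":0,"turn":0},{"x":0,"y":0,"z":0,"turn":0}]' 0.03 30; python3 -c "
from h import *
go(.5365,-.142,.12,70)"
```

```text
time_s: 9.93
tool_pos: [0.453, 0.0378, 0.0438]
tool_rot: [180.0, 0.0, 166.1]
force: [1.0, 0.5, -0.3]
grip_width: 0.087
grasp_force: 0.0
time_s: 10.55
tool_pos: [0.4529, 0.0378, 0.0436]
tool_rot: [180.0, 0.0, 166.0]
force: [0.1, 0.4, -1.7]
grip_width: 0.0594
grasp_force: 30.0
shift [-0.1245 -0.1543 -0.0764] turn 0.105 t 10.55 tilt [1.79986485e+02 8.77126348e-03] q7 71.0
```

```bash
python3 -m crank '[{"x":0,"y":0,"z":-0.025,"turn":0},{"x":0,"y":0,"z":-0.065,"turn":0},{"x":-0.015,"y":-0.018,"z":-0.078,"turn":0},{"x":-0.045,"y":-0.055,"z":-0.078,"turn":0.03},{"x":-0.075,"y":-0.093,"z":-0.078,"turn":0.07},{"x":-0.105,"y":-0.13,"z":-0.078,"turn":0.105},{"x":-0.1245,"y":-0.1543,"z":-0.078,"turn":0.105},{"x":-0.1245,"y":-0.1543,"z":-0.078,"turn":0.105},{"x":-0.1245,"y":-0.1543,"z":-0.06,"turn":0.105},{"x":-0.1245,"y":-0.1543,"z":-0.035,"turn":0.105},{"x":-0.1245,"y":-0.1543,"z":-0.025,"turn":0.105},{"x":-0.1245,"y":-0.1543,"z":-0.025,"turn":0.105}]'
python3 -c "
from h import *
go(.5365,-.142,.046,70)"
```

```text
time_s: 12.05
tool_pos: [0.5353, -0.141, 0.0673]
tool_rot: [-180.0, -0.1, 160.1]
force: [-0.1, 0.5, -1.4]
grip_width: 0.0595
grasp_force: 30.0
shift [-0.0015 -0.0005  0.0213] turn 0.001 t 12.05 tilt [-1.79987466e+02 -1.46502367e-01] q7 91.3
```

```bash
python3 -m crank '[{"x":-0.001,"y":-0.0005,"z":0.006,"turn":0},{"x":-0.001,"y":-0.0005,"z":0.012,"turn":0},{"x":-0.001,"y":-0.0005,"z":0.018,"turn":0},{"x":-0.001,"y":-0.0005,"z":0.021,"turn":0},{"x":-0.001,"y":-0.0005,"z":0.021,"turn":0}]'
```

```text
time_s: 12.68
tool_pos: [0.5369, -0.1429, 0.0473]
tool_rot: [-180.0, -0.0, 160.0]
force: [0.2, -0.0, -2.8]
grip_width: 0.0597
grasp_force: 30.0
```

```bash
python3 -m crank '[{"x":0,"y":0,"z":0.002,"turn":0},{"x":0,"y":0,"z":0.0025,"turn":0}]'
python3 -m crank '[{"x":0,"y":0,"z":0.0025,"turn":0},{"x":0,"y":0,"z":0.0025,"turn":0},{"x":0,"y":0,"z":0.0025,"turn":0},{"x":0,"y":0,"z":-0.02,"turn":0},{"x":0,"y":0,"z":-0.06,"turn":0},{"x":0,"y":0,"z":-0.1,"turn":0},{"x":0,"y":0,"z":-0.12,"turn":0}]' 0.08
python3 -c "
from h import *
go(.39,.267,.165,70);go(.42,.06,.165,70)"
```

```text
time_s: 12.92
tool_pos: [0.5372, -0.1429, 0.045]
tool_rot: [180.0, 0.0, 160.0]
force: [0.1, 0.4, -2.4]
grip_width: 0.0596
grasp_force: 30.0
time_s: 13.8
tool_pos: [0.5383, -0.1434, 0.1678]
tool_rot: [179.9, 0.2, 160.0]
force: [0.6, -0.1, -0.5]
grip_width: 0.08
grasp_force: 0.0
shift [0.2797 0.3349 0.0028] turn 0.0 t 13.8 tilt [179.92899752   0.21084639] q7 87.9
shift [0.1807 0.1507 0.0028] turn 0.0 t 13.8 tilt [179.92899752   0.21084639] q7 87.9
```

```bash
python3 -m crank '[{"x":0.02,"y":0.024,"z":0,"turn":0},{"x":0.052,"y":0.062,"z":0,"turn":0},{"x":0.085,"y":0.102,"z":0,"turn":0},{"x":0.118,"y":0.142,"z":0,"turn":0},{"x":0.152,"y":0.182,"z":0,"turn":0},{"x":0.186,"y":0.222,"z":0,"turn":0},{"x":0.22,"y":0.263,"z":0,"turn":0},{"x":0.255,"y":0.305,"z":0,"turn":0},{"x":0.2797,"y":0.3349,"z":0,"turn":0},{"x":0.2797,"y":0.3349,"z":0,"turn":0},{"x":0.2797,"y":0.3349,"z":0,"turn":0}]' 0.087
python3 - <<'E'
from h import *
import json
c=imaging.get_calibration("wrist"); im=imaging.read_camera("wrist"); cv2.imwrite("pics/w4.png",cv2.resize(im[:,:,::-1],(768,576),interpolation=3))
json.dump({k:np.array(v).tolist() for k,v in c.items()},open("w4.json","w"))
go(.4045,.267,.044)
E
```

```text
time_s: 15.18
tool_pos: [0.3891, 0.2667, 0.1651]
tool_rot: [-180.0, 0.0, 160.0]
force: [-0.5, 0.2, 1.5]
grip_width: 0.0871
grasp_force: 0.0
shift [-0.014   0.006   0.1211] turn 0.0 t 15.225 tilt [-1.79985230e+02  2.09887372e-02] q7 32.3
```

View pics/w4.png

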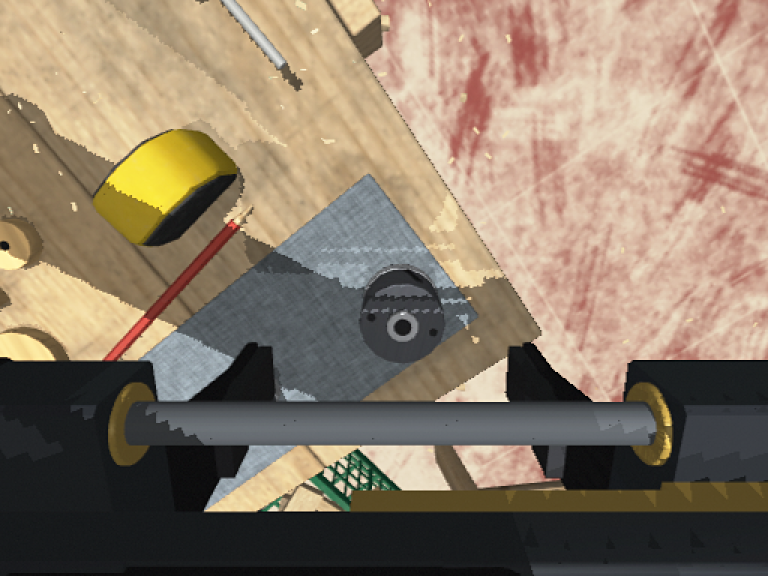

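The 49 boss is at (402,327), near the middle between the fingers.

```bash
python3 - <<'E'
from h import *
import json
W=json.load(open("w4.json")); T=imaging.get_calibration("top")
w=lambda x,y:((x+.5)/1.5-.5,(y+.5)/1.5-.5); t=lambda x,y:(95+(x+.5)/2.6-.5,130+(y+.5)/2.6-.5)
print(onz(W,*w(402,327),.055).round(4),tri([(W,*w(402,327)),(T,*t(57,278))]))
go(.405,.267,.044)
E
```

```text
[0.407  0.2666 0.055 ] (array([0.40474002, 0.26640214, 0.05902186]), np.float64(0.0010067929571825987))
shift [-0.0145  0.0061  0.1211] turn 0.0 t 15.225 tilt [-1.79985230e+02  2.09887372e-02] q7 32.3
```

```bash
python3 -m crank '[{"x":-0.0152,"y":0.006,"z":0.03,"turn":0},{"x":-0.0152,"y":0.006,"z":0.065,"turn":0},{"x":-0.0152,"y":0.006,"z":0.1,"turn":0},{"x":-0.0152,"y":0.006,"z":0.1215,"turn":0},{"x":-0.0152,"y":0.006,"z":0.1215,"turn":0},{"x":-0.0152,"y":0.006,"z":0.1215,"turn":0}]' 0.087 30
python3 -m crank '[{"x":0,"y":0,"z":0,"turn":0},{"x":0,"y":0,"z":0,"turn":0},{"x":0,"y":0,"z":0,"turn":0},{"x":0,"y":0,"z":0,"turn":0},{"x":0,"y":0,"z":0,"turn":0},{"x":0,"y":0,"z":0,"turn":0},{"x":0,"y":0,"z":0,"turn":0}]' 0.02 30; python3 -c "
from h import *
go(.5113,-.066,.12,64)"
```

```text
time_s: 15.98
tool_pos: [0.4061, 0.2676, 0.0446]
tool_rot: [179.9, 0.1, 159.9]
force: [-0.2, 0.0, -0.1]
grip_width: 0.0871
grasp_force: 0.0
time_s: 16.85
tool_pos: [0.4051, 0.2679, 0.0436]
tool_rot: [180.0, 0.0, 160.0]
force: [-0.2, -0.5, 0.3]
grip_width: 0.0482
grasp_force: 30.0
shift [-0.2139 -0.2775 -0.0764] turn 0.105 t 16.85 tilt [1.79989960e+02 1.87894888e-03] q7 35.4
```

```bash
python3 -m crank '[{"x":0,"y":0,"z":-0.025,"turn":0},{"x":0,"y":0,"z":-0.065,"turn":0},{"x":-0.013,"y":-0.017,"z":-0.078,"turn":0},{"x":-0.04,"y":-0.052,"z":-0.078,"turn":0.03},{"x":-0.07,"y":-0.091,"z":-0.078,"turn":0.07},{"x":-0.1,"y":-0.13,"z":-0.078,"turn":0.105},{"x":-0.13,"y":-0.169,"z":-0.078,"turn":0.105},{"x":-0.16,"y":-0.208,"z":-0.078,"turn":0.105},{"x":-0.19,"y":-0.247,"z":-0.078,"turn":0.105},{"x":-0.2139,"y":-0.2775,"z":-0.078,"turn":0.105},{"x":-0.2139,"y":-0.2775,"z":-0.078,"turn":0.105},{"x":-0.2139,"y":-0.2775,"z":-0.055,"turn":0.105}]'
python3 -m crank '[{"x":0,"y":0,"z":0.012,"turn":0},{"x":0,"y":0,"z":0.022,"turn":0},{"x":0,"y":0,"z":0.022,"turn":0}]'
python3 -c "
from h import *
go(.5113,-.066,.045,64)"
```

```text
time_s: 18.35
tool_pos: [0.5124, -0.0658, 0.0993]
tool_rot: [179.9, 0.1, 154.0]
force: [-0.1, 0.8, -1.4]
grip_width: 0.0482
grasp_force: 30.0
time_s: 18.73
tool_pos: [0.5106, -0.0656, 0.0759]
tool_rot: [-180.0, -0.1, 154.0]
force: [0.5, 0.3, -0.9]
grip_width: 0.0486
grasp_force: 30.0
shift [-0.0008 -0.0001  0.0309] turn 0.001 t 18.725 tilt [-1.79961604e+02 -7.95791018e-02] q7 74.4
```

```bash
python3 -m crank '[{"x":-0.0005,"y":0,"z":0.01,"turn":0},{"x":-0.0005,"y":0,"z":0.017,"turn":0},{"x":-0.0005,"y":0,"z":0.023,"turn":0},{"x":-0.0005,"y":0,"z":0.028,"turn":0},{"x":-0.0005,"y":0,"z":0.0305,"turn":0},{"x":-0.0005,"y":0,"z":0.0305,"turn":0}]'
```

```text
time_s: 19.48
tool_pos: [0.5116, -0.0663, 0.0459]
tool_rot: [-180.0, -0.0, 154.0]
force: [0.2, 0.1, -0.6]
grip_width: 0.0484
grasp_force: 30.0
```

```bash
python3 -m crank '[{"x":0,"y":0,"z":0.001,"turn":0},{"x":0,"y":0,"z":0.001,"turn":0}]'
python3 -m crank '[{"x":0,"y":0,"z":0.001,"turn":0},{"x":0,"y":0,"z":0.001,"turn":0},{"x":0,"y":0,"z":0.001,"turn":0},{"x":0,"y":0,"z":-0.02,"turn":0},{"x":0,"y":0,"z":-0.06,"turn":0},{"x":0,"y":0,"z":-0.1,"turn":0},{"x":0,"y":0,"z":-0.12,"turn":0}]' 0.068
python3 -c "
from h import *
go(.42,.158,.165,64)"
```

```text
time_s: 19.73
tool_pos: [0.5118, -0.0662, 0.0452]
tool_rot: [180.0, 0.0, 154.0]
force: [-0.4, -1.5, -0.3]
grip_width: 0.0483
grasp_force: 30.0
time_s: 20.6
tool_pos: [0.5128, -0.0665, 0.1676]
tool_rot: [179.9, 0.2, 154.0]
force: [0.1, 0.2, 0.7]
grip_width: 0.0678
grasp_force: 0.0
shift [0.1819 0.161  0.0026] turn -0.0 t 20.6 tilt [1.79883832e+02 1.76567566e-01] q7 71.1
```

```bash
python3 -m crank '[{"x":0.022,"y":0.02,"z":0,"turn":0},{"x":0.055,"y":0.049,"z":0,"turn":0},{"x":0.09,"y":0.08,"z":0,"turn":0},{"x":0.125,"y":0.111,"z":0,"turn":0},{"x":0.16,"y":0.142,"z":0,"turn":0},{"x":0.182,"y":0.161,"z":0,"turn":0},{"x":0.182,"y":0.161,"z":0,"turn":0},{"x":0.182,"y":0.161,"z":0,"turn":0}]' 0.087
python3 - <<'E'
from h import *
import json
c=imaging.get_calibration("wrist"); im=imaging.read_camera("wrist"); cv2.imwrite("pics/w5.png",cv2.resize(im[:,:,::-1],(768,576),interpolation=3))
json.dump({k:np.array(v).tolist() for k,v in c.items()},open("w5.json","w"))
print([ (np.array(proj(c,[x,.1525,.055]))*1.5).round(1) for x in (.4325,.4345,.4365)])
go(.4345,.1525,.044)
E
```

```text
time_s: 21.6
tool_pos: [0.4191, 0.1573, 0.1651]
tool_rot: [-180.0, 0.0, 154.0]
force: [-0.3, 0.2, 0.5]
grip_width: 0.0868
grasp_force: 0.0
[array([393.8, 322. ]), array([395.3, 325. ]), array([396.9, 328. ])]
shift [-0.0157  0.0027  0.1211] turn 0.0 t 21.65 tilt [-1.79992666e+02  1.94303917e-02] q7 39.0
```

View pics/w5.png

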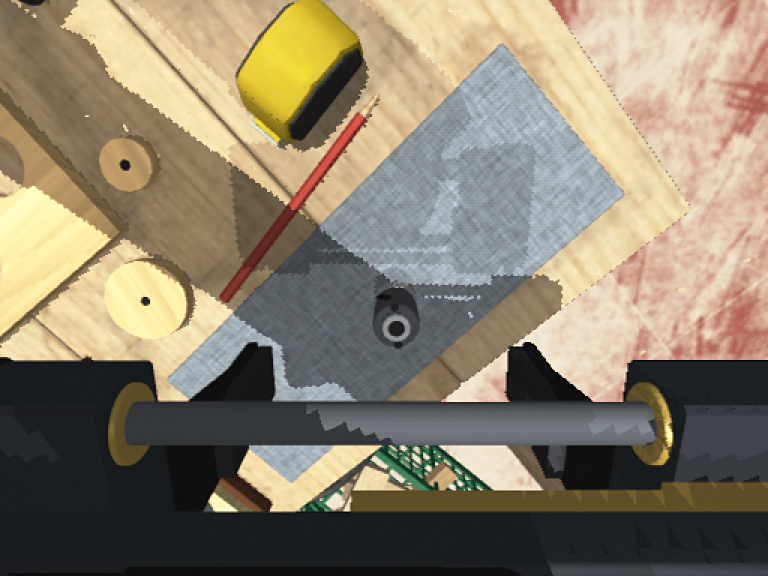

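The 27 boss is at (397,327), within 2 mm of the prediction at (395,325). I'll grasp it.

```bash
python3 -m crank '[{"x":-0.0162,"y":0.0027,"z":0.03,"turn":0},{"x":-0.0162,"y":0.0027,"z":0.065,"turn":0},{"x":-0.0162,"y":0.0027,"z":0.1,"turn":0},{"x":-0.0162,"y":0.0027,"z":0.1215,"turn":0},{"x":-0.0162,"y":0.0027,"z":0.1215,"turn":0},{"x":-0.0162,"y":0.0027,"z":0.1215,"turn":0}]' 0.06 20
python3 -m crank '[{"x":0,"y":0,"z":0,"turn":0},{"x":0,"y":0,"z":0,"turn":0},{"x":0,"y":0,"z":0,"turn":0},{"x":0,"y":0,"z":0,"turn":0},{"x":0,"y":0,"z":0,"turn":0},{"x":0,"y":0,"z":0,"turn":0},{"x":0,"y":0,"z":0,"turn":0}]' 0.01 20; python3 -c "
from h import *
go(.563,-.2165,.122,64)"
```

```text
time_s: 22.4
tool_pos: [0.4354, 0.1531, 0.0444]
tool_rot: [179.9, 0.1, 153.9]
force: [-0.2, -0.1, -0.3]
grip_width: 0.0601
grasp_force: 0.0
time_s: 23.28
tool_pos: [0.4345, 0.1536, 0.0437]
tool_rot: [180.0, 0.0, 154.0]
force: [0.2, -0.1, 2.9]
grip_width: 0.0263
grasp_force: 20.0
shift [-0.2777 -0.2764 -0.0783] turn 0.0 t 23.275 tilt [1.79984564e+02 4.40214186e-03] q7 43.6
```

```bash
python3 -m crank '[{"x":0,"y":0,"z":-0.025,"turn":0},{"x":0,"y":0,"z":-0.065,"turn":0},{"x":-0.013,"y":-0.013,"z":-0.08,"turn":0},{"x":-0.045,"y":-0.045,"z":-0.08,"turn":0},{"x":-0.08,"y":-0.08,"z":-0.08,"turn":0},{"x":-0.115,"y":-0.115,"z":-0.08,"turn":0},{"x":-0.15,"y":-0.15,"z":-0.08,"turn":0},{"x":-0.185,"y":-0.185,"z":-0.08,"turn":0},{"x":-0.22,"y":-0.22,"z":-0.08,"turn":0},{"x":-0.255,"y":-0.254,"z":-0.08,"turn":0},{"x":-0.2777,"y":-0.2764,"z":-0.08,"turn":0},{"x":-0.2777,"y":-0.2764,"z":-0.08,"turn":0}]'
python3 -m crank '[{"x":0,"y":0,"z":0.015,"turn":0},{"x":0,"y":0,"z":0.035,"turn":0},{"x":0,"y":0,"z":0.045,"turn":0},{"x":0,"y":0,"z":0.045,"turn":0},{"x":0,"y":0,"z":0.045,"turn":0}]'
python3 -c "
from h import *
go(.563,-.2165,.045,64)"
```

```text
time_s: 24.78
tool_pos: [0.5613, -0.2216, 0.1225]
tool_rot: [-179.8, -0.0, 153.7]
force: [-0.1, 0.4, -0.1]
grip_width: 0.0265
grasp_force: 20.0
time_s: 25.4
tool_pos: [0.5632, -0.2166, 0.0789]
tool_rot: [180.0, 0.0, 154.0]
force: [-0.2, 0.2, -0.4]
grip_width: 0.0266
grasp_force: 20.0
shift [ 0.0002 -0.      0.0339] turn 0.0 t 25.4 tilt [1.79987576e+02 4.48759279e-02] q7 93.8
```

```bash
python3 -m crank '[{"x":0,"y":0,"z":0.01,"turn":0},{"x":0,"y":0,"z":0.018,"turn":0},{"x":0,"y":0,"z":0.025,"turn":0},{"x":0,"y":0,"z":0.03,"turn":0},{"x":0,"y":0,"z":0.0335,"turn":0},{"x":0,"y":0,"z":0.0335,"turn":0},{"x":0,"y":0,"z":0.0335,"turn":0}]'
```

```text
time_s: 26.28
tool_pos: [0.563, -0.2167, 0.0453]
tool_rot: [180.0, 0.0, 154.0]
force: [-0.0, 0.1, -1.3]
grip_width: 0.0264
grasp_force: 20.0
```

```bash
python3 -m crank '[{"x":0,"y":0,"z":0.0005,"turn":0},{"x":0,"y":0,"z":0.0005,"turn":0},{"x":0,"y":0,"z":0.0005,"turn":0},{"x":0,"y":0,"z":-0.02,"turn":0},{"x":0,"y":0,"z":-0.06,"turn":0},{"x":0,"y":0,"z":-0.1,"turn":0},{"x":0.02,"y":0.02,"z":-0.14,"turn":0},{"x":0.05,"y":0.04,"z":-0.16,"turn":0},{"x":0.07,"y":0.05,"z":-0.17,"turn":0},{"x":0.07,"y":0.05,"z":-0.17,"turn":0},{"x":0.07,"y":0.05,"z":-0.17,"turn":0},{"x":0.07,"y":0.05,"z":-0.17,"turn":0}]' 0.05
python3 - <<'E'
from h import *
import json
c=imaging.get_calibration("wrist"); im=imaging.read_camera("wrist"); cv2.imwrite("pics/w6.png",cv2.resize(im[:,:,::-1],(768,576),interpolation=3))
P={"49":(.5113,-.066),"60":(.5369,-.1417),"27":(.5632,-.2165),"38":(.487,-.2415),"16":(.4615,-.166)}
for k,(x,y) in P.items(): print(k,(np.array(proj(c,[x,y,.018]))*1.5).round(),"boss",(np.array(proj(c,[x,y,.056]))*1.5).round())
E
```

```text
time_s: 27.78
tool_pos: [0.5218, -0.1421, 0.2148]
tool_rot: [-180.0, -0.0, 153.9]
force: [0.3, 0.1, -0.0]
grip_width: 0.0499
grasp_force: 0.0
49 [481. 204.] boss [492. 211.]
60 [400. 281.] boss [401. 296.]
27 [328. 352.] boss [321. 374.]
38 [249. 280.] boss [233. 295.]
16 [323. 203.] boss [315. 209.]
```

View pics/w6.png

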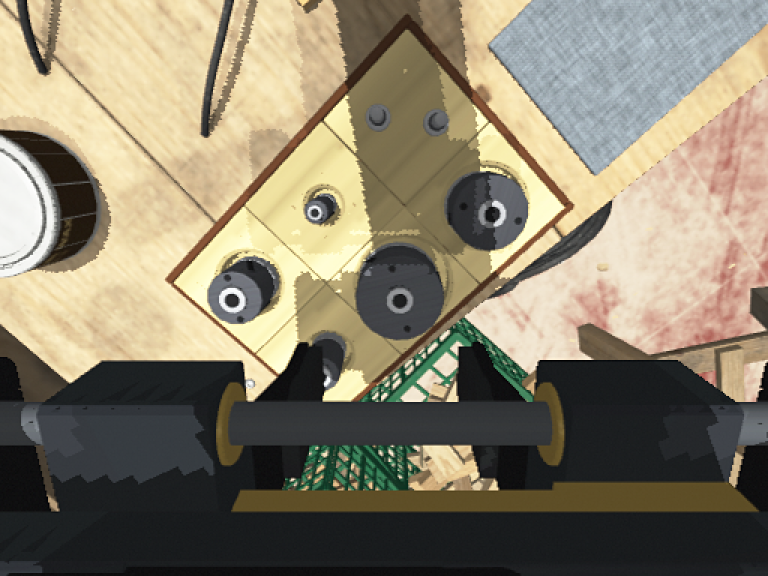

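The bosses are at 49 (492,213), 60 (400,300), 38 (232,299), 16 (315,211) and 27 (about 327,376). Each is within about 6 px of its prediction for standing seated and upright in its pocket, and the gripper is clear. I'm handing the job in.

```bash
python3 -c "
from cell import env
print(env.sign_off())"
```

```text
the job is handed in; nothing more can be done
None
```

I moved the 27, 38, 49 and 60 mm saws into their own pockets, left the 16 mm saw where it was, and handed the job in at about 28 s; the hand-in gave no verdict back.

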